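Index the culture-dish magnifier by one hole

ROBOT

A 7-joint arm with a two-finger parallel gripper is mounted at the origin on the work surface. World frame = base frame: x ahead of the robot, y to its left, z up, the work surface at z = 0. Lengths are in m, angles in rad, forces in N, time in s.
With the tool pointing down it reaches from about 0.4 to 0.85 m from the base axis. Payload 10.4 kg.
Tool frame: the origin (TCP) lies on the centre line of the jaws, within the pads' length; the fingertips stand 11 mm ahead of it and the grasp point (between the pads) lies 8 mm behind it; z points along the fingers, y is the line along which they close (so a half turn about z gives the same grasp; the last joint's range is limited). The gripper opens to 87 mm and grips with 3 to 60 N. Pads are 19 mm wide; open, the fingers measure 117 mm over their backs; the gripper's body (75 mm by 190 mm) begins 51 mm behind the grasp point.
Start: joints at [1.202, 0.332, -0.065, 1.46, 0.022, 1.35, -0.088], TCP at [0.212, -0.588, 0.234] pointing down, gripper open.
Joint ranges: [-2.6, 2.6], [-0.5, 2.12], [-1.47, 1.34], [0.16, 2.42], [-1.27, 4.41], [0.06, 2.06], [-2.6, 2.6]. Speed limits (rad/s): [2.22, 2.22, 2.79, 2.79, 3.14, 3.14, 3.14].

INTERFACE

Orientations are given as a unit quaternion [x, y, z, w].
In Python, from bench import r gives the robot as it stands.
- The arm moves only by the shell command python3 -m pendant 'ROWS' [OPENING] [FORCE]. ROWS is JSON, a list of rows, each a list of 4 numbers: the shift along the tool's x, y, z in m, then the turn about the tool's z in rad. A call has 1 to 8 rows; each row shifts and turns the commanded pose from where the row before left it, along the tool's axes as they then stand; what a row does not reach is not made up. A row lasts 1/12 s, in which the tool goes at most 41.7 mm and 7.16 degrees, less where a joint would pass 70% of its speed; a pose out of reach is approached as far as the arm can. A call with a gripper value outside its range is refused whole. OPENING is the opening, from 0 (shut) to 1 (fully open), set as the call begins (- or left out, the last holds). The fingers move at their own pace and stop on an object; FORCE is the grip in N (left out, the last holds). Time passes only in rows, so rows that do not move let the fingers close. It gives the time, the measured TCP pose, the force, the opening and the grip force at its end, in the units of the state.
- r.read_state(): the state, without advancing time (a new reading comes with each control period).
- r.camera(name): name is "scene" or "top"; returns a dict with "img" (400x640x3 uint8, red, green, blue), "camera_matrix" (3x3 intrinsics, pixels), "xyz" and "attitude" of the camera in the world. Camera axes: x right, y down, z forward; pixel columns grow to the right and rows downward; lengths in m; the calibration is good to about 2 mm. A picture is of the moment at which its call begins. There is no depth.
- r.close_job(): hands the job in; it is judged then, once.
Trained networks look in the newest picture that a camera, given by its name, has taken for a name from the list of things; names that differ only in an ending like _2 or _b are one class to them, and where a whole thing is asked for, a point or a joint stands for the part that bears it (a point fixed in the world has none). Each returns a list of dicts, best first, with "score" (0 to 1); they miss things now and then, are a little off and sometimes report something else, mostly with a low value. They report only what shows in the picture. A call takes as long as a camera call. They do not tell look-alikes from the thing itself.
- r.outline_of(thing, camera): "mask" (400x640 bool, what is visible of it) and "bbox" ([centre column, centre row, width, height] in pixels, round what is visible of it).
The state is a dict: "time": time; "joint_positions": joint angles; "joint_vel": joint speeds; "joint_torque": joint torques, N m; "ee_pos": TCP position; "eef_rot": TCP orientation; "ft_force": force on the tool from outside, world axes, zero at the start; "torque": the same for the moment, N m; "width": finger opening in m; "grip_force": force on a finger pad.
Only numpy, scipy, OpenCV 4.12 (cv2) and the standard library are available. Lean on these libraries where they do the work, as an engineer would, in place of code of your own. Each camera call takes 0.05 s, during which the arm holds its last target. There are 200 camera calls.

TASK

The magnifier stands over the red culture dish; bring it over the yellow dish next to it. Hook the fingertips through the red pull ring, lift the spring index pin, swing the arm one hole in the direction that takes the lens to the yellow dish, and let the pin drop fully home in that hole, then withdraw. Do not pinch the ring, do not swing the wrong way or past the hole, and leave the dishes, the jar and the timer where they stand.

Things in the scene. Friction and masses are not known exactly. Their poses are not given: they have to be found in the camera images.
- stand: Fixed grey base plate, 300 x 240 x 8 mm, of the magnifier stand. Origin: on the arm's vertical pivot axis, at bench height. Its x axis points from the pivot to the middle (red) dish, away from the robot; z up, y to the left. The three dishes stand on it beyond the pivot, 130 mm from the axis and 30 degrees apart.
- swing_arm (a joint): Angle (rad) of the blue arm about the pivot: about 0 at the start (middle hole, lens over the red dish), next holes at +0.524 and -0.524. Positive: counter-clockwise from above, the lens goes to the stand's +y, the ring end to its -y. Friction 0.08 N m: it stays where left. Bar 26 mm wide, top 67 mm above the bench, its ring end 122 mm from the pivot. A pin in a hole locks it.
- index_pin (a joint): Height (m) of the steel index pin above home: 0 fully home in a hole, 0.022 upper stop. Vertical, 10 mm diameter, round tip, in the arm 100 mm from the pivot. It must rise 11 mm to clear the plate. Its spring pushes down with 4 N at home, plus 0.2 N per mm. Let go within 3 mm (0.03 rad) of a hole it centres itself and snaps home; elsewhere it rests on the plate.
- pull_ring: Red ring fixed above the index pin, 60 mm inside diameter, 6 mm bar. Origin: centre of its opening, 122 mm above the bench, 100 mm from the pivot on the robot's side. z is its axis: 45 degrees up and away from the robot, over the pivot; fingers pointing 45 degrees down and back, towards the robot, pass straight through. -x points to its top. The arm is 55 mm below the centre.
- middle_hole (a point): Top of the middle hole of the fixed steel index plate (top 45 mm above the bench, 10 mm thick) on the robot's side of the pivot. Five holes, 12 mm square, lie 100 mm from the pivot, 30 degrees apart; the pin is in the middle one at the start.
- lens_center (a point): Centre of the round magnifier lens, 90 mm outside diameter with black rim, at the end of the arm away from the robot, 130 mm from the pivot, 36 mm above the bench, 8 mm clear of the dishes.
- yellow_dish_mid (a point): Centre (half-way up) of the loose, closed culture dish with yellow filling, 56 mm diameter, 15 mm high, standing on the base plate. It stands one hole to the left or to the right of the red dish.
- red_dish_mid (a point): Centre of the loose culture dish with red filling, 56 mm diameter, 15 mm high, under the lens at the start. Not to be disturbed.
- green_dish_mid (a point): Centre of the loose culture dish with green filling, same size, on the other side of the red one from the yellow. Not to be disturbed, and the lens must not go over it.
- jar_mid (a point): Centre of a small loose jar with red cap, 42 mm diameter, 60 mm high, beside the stand. Not to be disturbed.
- timer_mid (a point): Centre of a loose white bench timer, 55 x 75 x 24 mm, beside the stand. Not to be disturbed.
Things that resemble listed ones, but are neither listed nor needed, are in the scene too. What is shaped like the part that bears yellow_dish_mid but black or pink is not meant.

How it is judged:
On the way:
1. the pin is lifted out of its hole by the ring, the arm still at the first hole (value of joint index_pin above 0.008 m and contact force between the fingers and pull_ring above 1 N and value of joint swing_arm between -0.3 and 0.3 rad), for 0.05 s.
At the end, for the whole second after the job is handed in: The lens stands over the yellow dish (centres within 12 mm in plan), the arm is at rest within 0.03 rad of the next hole, the pin is fully home (within 2 mm), no dish has moved more than 8 mm, and neither jar nor timer more than 12 mm (horizontal distance between lens_center and yellow_dish_mid below 0.012 m and value of joint index_pin below 0.002 m and (value of joint swing_arm between 0.494 and 0.554 rad or value of joint swing_arm between -0.554 and -0.494 rad) and velocity of joint swing_arm between -0.05 and 0.05 rad/s and distance of each of yellow_dish_mid, red_dish_mid, green_dish_mid from where it was at the start of the episode below 0.008 m and distance of each of jar_mid, timer_mid from where it was at the start of the episode below 0.012 m); the robot touches nothing.
It fails at once if the ring is pinched between the fingers (contact force between the fingers and pull_ring above 1 N and z of the grasp point in the frame of pull_ring between -0.008 and 0.008 m and distance between the grasp point and pull_ring between 0.026 and 0.04 m).
It fails at once if the arm is swung past the next hole (value of joint swing_arm above 0.75 rad or value of joint swing_arm below -0.75 rad).
It fails at once if the lens is swung the wrong way, over the green dish (horizontal distance between lens_center and green_dish_mid below 0.035 m).
It fails at once if a dish is lifted or pushed more than 8 mm (distance of any of yellow_dish_mid, red_dish_mid, green_dish_mid from where it was at the start of the episode above 0.008 m).
It fails at once if the jar or timer is lifted or pushed more than 12 mm (distance of any of jar_mid, timer_mid from where it was at the start of the episode above 0.012 m).
It also fails if it takes over 45 s, if anything falls off the work surface, if the arm or the gripper's body presses on something with over 40 N, if the wrist force passes 120 N, or if a joint passes its speed limit or range.

## Working session

There is one attempt and no reset: what is moved stays moved. The work goes in short steps, Python scripts to look and compute and a shell command to move; the robot and the scene stay as the last step left them, time stands still between calls to the robot, and variables do not carry over. Pictures are saved under pics/ and viewed, at most 10 in all, crops included, and the job is handed in when it is done.

```bash
ls; mkdir -p pics
cat > h.py <<'E'
from bench import r
import numpy as np, cv2
from scipy.spatial.transform import Rotation as R
def cam(n):
    c=r.camera(n); K=np.array(c["camera_matrix"]); a=np.array(c["attitude"])
    M=R.from_quat(a).as_matrix() if a.size==4 else (a if a.shape==(3,3) else R.from_rotvec(a).as_matrix())
    return c["img"],K,np.array(c["xyz"]),M
def ray(K,M,u,v): 
    d=M@np.linalg.solve(K,[u,v,1.]); return d/np.linalg.norm(d)
def atz(K,p,M,u,v,z):
    d=ray(K,M,u,v); return p+d*(z-p[2])/d[2]
def tri(p1,d1,p2,d2):
    A=np.stack([d1,-d2],1); s=np.linalg.lstsq(A,p2-p1,rcond=None)[0]
    a,b=p1+s[0]*d1,p2+s[1]*d2; return (a+b)/2,np.linalg.norm(a-b)
def proj(K,p,M,X):
    q=K@(M.T@(np.array(X)-p)); return q[:2]/q[2]
E
python3 - <<'E'
from h import *
for n in("scene","top"):
    img,K,p,M=cam(n); cv2.imwrite(f"pics/{n}0.png",img[:,:,::-1])
    print(n,K.tolist(),p,M.round(3).tolist())
    for t in("stand","pull_ring","swing_arm","lens_center","yellow_dish_mid","red_dish_mid","green_dish_mid","jar_mid","timer_mid"):
        for o in r.outline_of(t,n)[:3]: print(t,round(o["score"],2),np.round(o["bbox"],1), atz(K,p,M,*o["bbox"][:2],{"pull_ring":.122,"lens_center":.036,"stand":.008,"swing_arm":.06}.get(t,.0155)).round(3))
print(r.read_state())
E
```

```text
pics
scene [[517.1101831113172, 0.0, 320.168170848295], [0.0, 517.1101831113172, 202.54919851839875], [0.0, 0.0, 1.0]] [1.31908601 0.96116976 1.02833107] [[-0.813, 0.328, -0.48], [0.581, 0.491, -0.649], [0.023, -0.807, -0.59]]
stand 0.63 [294.1 214.2 111.3  80.5] [ 0.596 -0.155  0.008]
pull_ring 0.47 [330.9 185.8  17.6  21.5] [ 0.503 -0.088  0.122]
swing_arm 0.71 [291.6 207.2  92.6  49.5] [ 0.62  -0.133  0.06 ]
swing_arm 0.23 [331.1 183.4  17.1  21.1] [ 0.438 -0.171  0.06 ]
lens_center 0.85 [291.7 209.8  90.8  38. ] [ 0.61  -0.148  0.036]
yellow_dish_mid 0.72 [329.2 172.2  17.3  11.6] [ 0.36  -0.285  0.016]
yellow_dish_mid 0.64 [299.2 168.4   9.6   9.9] [ 0.436 -0.366  0.016]
yellow_dish_mid 0.58 [242.2 191.1  18.4  13.7] [ 0.677 -0.353  0.016]
red_dish_mid 0.45 [261.5 229.1  17.3   6.6] [ 0.727 -0.14   0.016]
green_dish_mid 0.82 [271.6 235.3  18.2  15.7] [ 0.716 -0.097  0.016]
green_dish_mid 0.22 [291.3 203.4  94.4  57.3] [ 0.577 -0.201  0.016]
jar_mid 0.68 [320.4 252.6  18.1  26.8] [0.639 0.05  0.016]
top [[425.708580687673, 0.0, 317.34041001823357], [0.0, 425.708580687673, 202.304
[... 818 characters left out ...]
t_positions': array([ 1.20243295,  0.3322119 , -0.06468433,  1.46008708,  0.02159877,
        1.34990254, -0.08849365]), 'joint_vel': array([ 0.00058923,  0.00036986, -0.00168607, -0.00046975,  0.00125253,
       -0.00091713, -0.0006221 ]), 'joint_torque': array([ 6.89495027e-04, -6.23046899e+01,  2.48954992e-02, -3.90127230e+01,
       -6.10824837e-02,  3.15739866e-02,  6.50209017e-05]), 'ee_pos': array([ 0.21183944, -0.58803154,  0.23357423]), 'eef_rot': array([9.85093640e-01, 1.72018949e-01, 1.51476134e-05, 4.04220329e-05]), 'ft_force': array([-0.06441201, -1.35784103, -0.27396266]), 'torque': array([-0.00733042,  0.00140641, -0.00479152]), 'grip_force': 0.0, 'width': 0.08703570651367099}
```

Run:
```python
import cv2
a=cv2.imread("pics/scene0.png");b=cv2.imread("pics/top0.png")
A=cv2.resize(a[130:290,210:410],None,fx=4,fy=3.75*1.0667,interpolation=2)[:600]
cv2.imwrite("pics/s1.png",cv2.resize(a[140:280,220:400],(771,600),interpolation=2))
cv2.imwrite("pics/t1.png",cv2.resize(b[110:310,240:500],(780,600),interpolation=2))
```

```text
(no output)
```

View pics/s1.png

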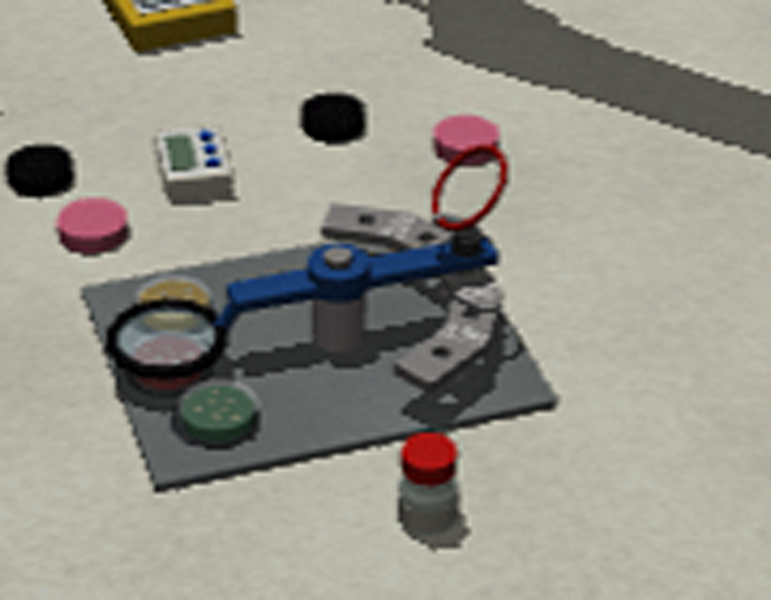

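View pics/t1.png

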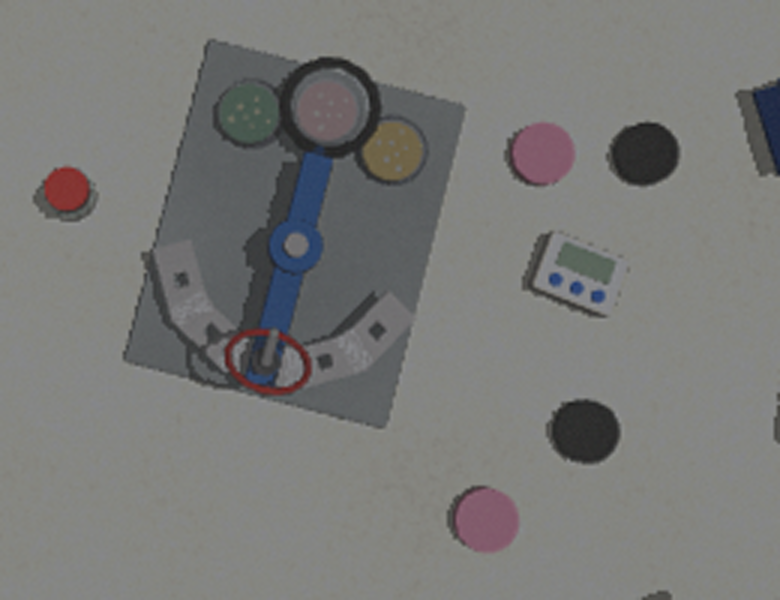

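The top view shows the red dish under the lens at px (349,146), the yellow dish to its right at (371,160) and the green to its left at (323,147). The look-alikes are pink dishes at (421,161) and (402,283) and black dishes at (455,161) and (435,254). All four are off the stand, so the one on the base plate is the target. The lens therefore has to go to the stand's -y, so the swing is negative (clockwise) and the ring end moves to +y.

The pendant can't tilt the tool. I'll enter the ring vertically with the fingers closed, then spread them against the inside of the ring to lift it.

Run:
```python
from h import *
S=cam("scene");T=cam("top")
def two(n,s,t):
    X,e=tri(S[2],ray(S[1],S[3],*s),T[2],ray(T[1],T[3],*t)); print(n,X.round(4),"gap",round(e,4)); return X
o={}
for n,c in(("scene",S),("top",T)):
    img=c[0].astype(int); m=((img[...,0]>90)&(img[...,0]>2*img[...,1]) ) if n=="scene" else ((img[...,0]>1.6*img[...,1])&(img[...,0]>60))
    k,l,st,ce=cv2.connectedComponentsWithStats(m.astype(np.uint8),connectivity=8)
    for i in range(1,k):
        if st[i,4]>15: print(n,st[i])
    rb=r.outline_of("pull_ring",n)
    if rb: print(n,"ring",rb[0]["bbox"]); o[n]=rb[0]["bbox"][:2]
f=lambda x,y:(220+x/4.283-.5,140+y/4.286-.5); g=lambda x,y:(240+x/3-.5,110+y/3-.5)
ring=two("ring",f(470,187),g(268,361)); 
piv=two("pivot",f(338,257),g(296,245))
lens=two("lens",f(167,339),g(330,107))
yel=two("yellow",f(175,300),g(393,150))
for a,b in((ring,piv),(piv,lens),(ring,lens)): d=(b-a)[:2]; print(np.hypot(*d).round(4),np.degrees(np.arctan2(d[1],d[0])).round(2))
```

```text
scene [321 173  17  17  41]
scene [234 188  15   8  41]
scene [314 241  13   9  90]
top [574 117   8   7  40]
top [534 128   8   7  49]
top [579 132   8   7  42]
top [539 143   8   8  49]
top [255 166  15  14 168]
top [315 219  29  23 141]
top ring [319.4, 231.0, 7.7, 20.0]
ring [ 0.5005 -0.1001  0.1245] gap 0.0001
pivot [ 0.5968 -0.1282  0.0833] gap 0.001
lens [ 0.7215 -0.1644  0.0385] gap 0.0007
yellow [ 0.6842 -0.2199  0.0237] gap 0.001
0.1003 -16.24
0.1298 -16.19
0.2301 -16.21
```

Ring at (0.5005, -0.100, 0.123), and the yaw is -16.2°. The spans of 100.3 and 129.8 mm match the text (100 and 130). First I close the fingers and turn the tool +0.63.

```bash
python3 -m pendant '[[0,0,0,0.105],[0,0,0,0.105],[0,0,0,0.105],[0,0,0,0.105],[0,0,0,0.105],[0,0,0,0.103]]' 0 20; python3 -m pendant '[[0.0088,-0.0343,0,0],[0.0088,-0.0343,0,0],[0.0088,-0.0343,0,0],[0.0088,-0.0343,0,0],[0.0088,-0.0343,0,0],[0.0088,-0.0343,0,0],[0.0088,-0.0343,0,0],[0.0088,-0.0343,0,0]]'
```

```text
time: 1.7
ee_pos: [0.2119, -0.588, 0.2336]
eef_rot: [0.99, -0.143, 0.0, 0.0]
ft_force: [-0.3, -0.2, -0.5]
width: 0.0553
grip_force: 0.0
time: 2.37
ee_pos: [0.3565, -0.3425, 0.2338]
eef_rot: [0.99, -0.141, 0.0, 0.0]
ft_force: [0.6, -0.2, 0.6]
width: 0.0037
grip_force: 0.0
```

```bash
python3 -m pendant '[[0.0088,-0.0343,0,0],[0.0088,-0.0343,0,0],[0.0088,-0.0343,0,0],[0.0088,-0.0343,0,0],[0.0088,-0.0343,0,0],[0.0088,-0.0343,0,0],[0.0088,-0.0343,0,0],[0.0088,-0.0343,0,0]]'; python3 -m pendant '[[0,0,0,0],[0,0,0,0],[0,0,0,0]]'
python3 - <<'E'
from h import *
S=cam("scene")
cv2.imwrite("pics/s2.png",cv2.resize(S[0][110:250,250:410],(686,600),interpolation=2)[:,:,::-1])
s=r.read_state();M=R.from_quat(s["eef_rot"]).as_matrix();print(s["ee_pos"],"shift",M.T@(np.array([.5005,-.1001,.123])-s["ee_pos"]),s["joint_positions"].round(2),np.degrees(np.arctan2(M[1,0],M[0,0])))
E
```

```text
time: 3.03
ee_pos: [0.5006, -0.0986, 0.2339]
eef_rot: [0.99, -0.141, 0.0, 0.0]
ft_force: [0.6, -0.9, 0.4]
width: 0.0002
grip_force: 0.0
time: 3.28
ee_pos: [0.4998, -0.1006, 0.2335]
eef_rot: [0.99, -0.141, -0.0, 0.0]
ft_force: [-1.3, -0.3, -0.4]
width: 0.0003
grip_force: 0.0
[ 0.49956068 -0.1011967   0.23351292] shift [ 0.0006034  -0.00137679  0.11051213] [ 0.54  0.11 -0.45  1.74  0.05  1.31 -1.78] -16.24974473329879
```

View pics/s2.png

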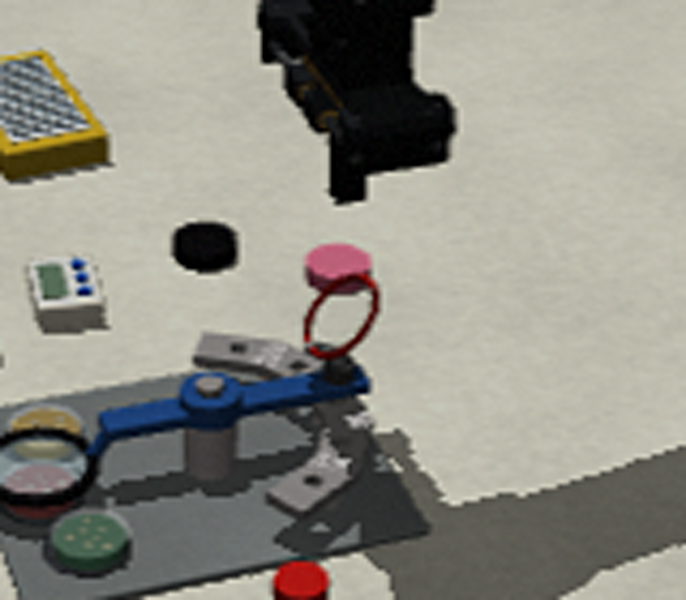

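The fingers, at crop (347,200), are directly above the ring opening at (342,315). I'll descend into it.

```bash
python3 -m pendant '[[0.0005,-0.001,0.03,0],[0,0,0.025,0],[0,0,0.015,0],[0,0,0.01,0],[0,0,0.01,0]]'; python3 -m pendant '[[0,0,0.01,0],[0,0,0.01,0],[0,0,0.008,0],[0,0,0.006,0],[0,0,0,0],[0,0,0,0]]'
python3 - <<'E'
from h import *
S=cam("scene");T=cam("top")
a=cv2.resize(S[0][140:240,290:370],(480,600),interpolation=2)
cv2.imwrite("pics/s3.png",a[:,:,::-1])
s=r.read_state();print(s["ee_pos"],s["ft_force"])
E
```

```text
time: 3.75
ee_pos: [0.5003, -0.1004, 0.143]
eef_rot: [0.99, -0.142, -0.0, 0.0]
ft_force: [-0.5, 0.6, -0.3]
width: 0.0006
grip_force: 0.0
time: 4.25
ee_pos: [0.5008, -0.0993, 0.1096]
eef_rot: [0.99, -0.141, -0.0, -0.0]
ft_force: [0.8, -0.3, 1.2]
width: 0.0008
grip_force: 0.0
[ 0.50106178 -0.09931626  0.11003851] [-0.04515804  0.25652777 -0.53283783]
```

View pics/s3.png

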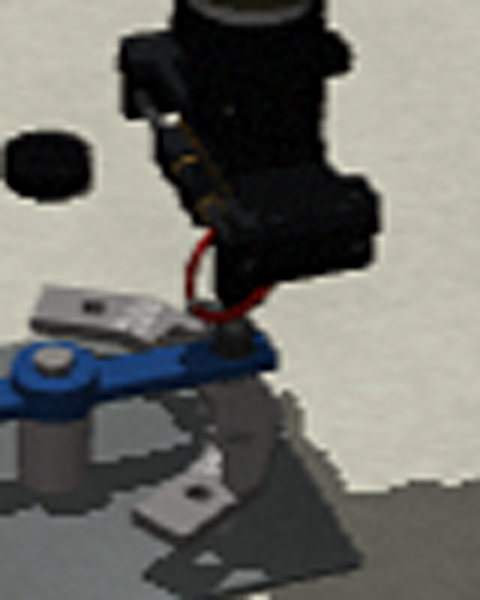

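The fingers are inside the ring at crop (235,280) with no contact force. Now I spread them against the inside of the ring.

```bash
python3 -m pendant '[[0,0,0,0],[0,0,0,0],[0,0,0,0],[0,0,0,0],[0,0,0,0],[0,0,0,0]]' 0.6 30
```

```text
time: 4.85
ee_pos: [0.5016, -0.1002, 0.1099]
eef_rot: [0.99, -0.141, 0.001, 0.0]
ft_force: [10.0, -4.9, -5.1]
width: 0.0324
grip_force: 22.2
```

The fingers stopped on the ring at 32 mm, as expected. Lift.

```bash
python3 -m pendant '[[0.001,0,-0.004,0],[0,0,-0.004,0],[0,0,-0.004,0],[0,0,-0.003,0],[0,0,0,0],[0,0,0,0]]'
python3 - <<'E'
from h import *
S=cam("scene")
cv2.imwrite("pics/s4.png",cv2.resize(S[0][140:240,290:370],(480,600),interpolation=2)[:,:,::-1])
E
```

```text
time: 5.35
ee_pos: [0.502, -0.1002, 0.1243]
eef_rot: [0.99, -0.141, 0.001, 0.0]
ft_force: [5.2, -3.7, -8.2]
width: 0.0337
grip_force: 30.0
```

View pics/s4.png

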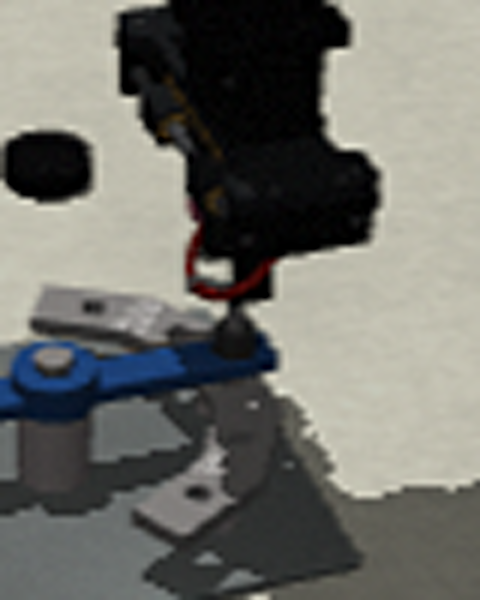

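The ring rose about 14.5 mm (crop row 318 to 296) and the tool carries about 8 N of spring load, so the pin is out. Now I swing it -30° on the 100 mm arc.

```bash
python3 -m pendant '[[0.0002,-0.00655,0,0.0655],[0.0002,-0.00655,0,0.0655],[0.0002,-0.00655,0,0.0655],[0.0002,-0.00655,0,0.0655]]'; python3 -m pendant '[[0.0002,-0.00655,0,0.0655],[0.0002,-0.00655,0,0.0655],[0.0002,-0.00655,0,0.0655],[0.0002,-0.00655,0,0.0655],[0,0,0,0],[0,0,0,0],[0,0,0,0]]'
python3 - <<'E'
from h import *
T=cam("top"); cv2.imwrite("pics/t2.png",cv2.resize(T[0][120:260,270:410],(600,600),interpolation=2)[:,:,::-1])
s=r.read_state();M=R.from_quat(s["eef_rot"]).as_matrix();p=s["ee_pos"];d=np.array([.5968,-.1282])-p[:2]
print(p,np.degrees(np.arctan2(M[1,0],M[0,0])),np.hypot(*d),np.degrees(np.arctan2(d[1],d[0])),s["joint_positions"].round(2),s["ft_force"])
E
```

```text
time: 5.73
ee_pos: [0.5126, -0.0765, 0.1242]
eef_rot: [0.963, -0.271, 0.001, 0.0]
ft_force: [7.7, -5.3, -7.4]
width: 0.0335
grip_force: 29.7
time: 6.32
ee_pos: [0.5289, -0.0565, 0.124]
eef_rot: [0.92, -0.393, 0.001, 0.0]
ft_force: [6.4, -5.6, -7.6]
width: 0.034
grip_force: 30.4
[ 0.5288885  -0.05658065  0.12403461] -46.26691063837482 0.09869803986497593 -46.52220249219409 [ 0.39  0.25 -0.42  1.82  0.12  1.09 -2.45] [ 6.09709144 -5.56436921 -7.44319792]
```

View pics/t2.png

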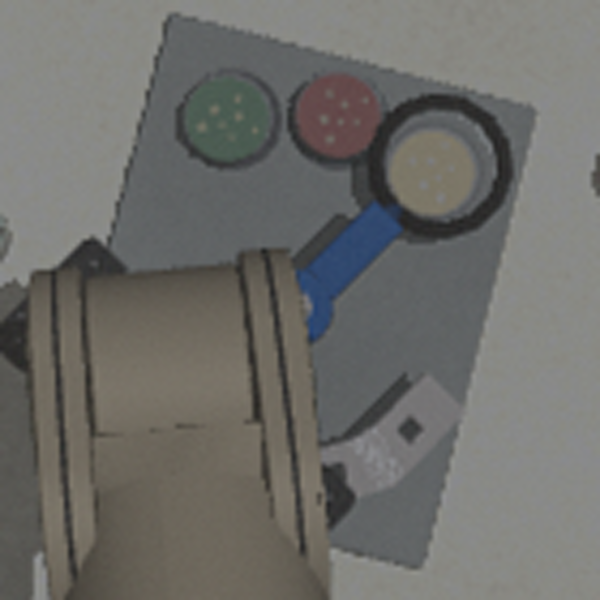

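The lens at crop (441,167) is over the yellow dish at (432,172). The offset is mostly parallax from the lens height. I'll check the angle and lower.

```bash
python3 - <<'E'
from h import *
T=cam("top"); X=atz(*T[1:],270+441/4.2857-.5,120+167/4.2857-.5,.0375); Y=atz(*T[1:],270+432/4.2857-.5,120+172/4.2857-.5,.021)
d=X[:2]-[.5968,-.1282]; print(X,Y,np.hypot(*d),np.degrees(np.arctan2(d[1],d[0]))+16.2)
E
python3 -m pendant '[[0,0,0.004,0],[0,0,0.004,0],[0,0,0.004,0],[0,0,0.0025,0],[0,0,0,0],[0,0,0,0]]'
```

```text
[ 0.68482299 -0.22324611  0.0375    ] [ 0.68467648 -0.22006025  0.021     ] 0.12954462396945862 -30.99697531739317
time: 6.92
ee_pos: [0.529, -0.0565, 0.1099]
eef_rot: [0.92, -0.393, 0.001, 0.0]
ft_force: [5.4, -4.5, -4.7]
width: 0.0339
grip_force: 30.7
```

```bash
python3 -m pendant '[[0,0,0,0],[0,0,0,0],[0,0,0,0],[0,0,0,0],[0,0,0,0],[0,0,0,0]]' 0.0 10
python3 - <<'E'
from h import *
S=cam("scene")
cv2.imwrite("pics/s5.png",cv2.resize(S[0][140:240,280:360],(480,600),interpolation=2)[:,:,::-1])
E
```

```text
time: 7.42
ee_pos: [0.5283, -0.0551, 0.1101]
eef_rot: [0.92, -0.392, -0.0, -0.0]
ft_force: [0.4, 0.3, 0.8]
width: 0.0195
grip_force: 0.0
```

View pics/s5.png

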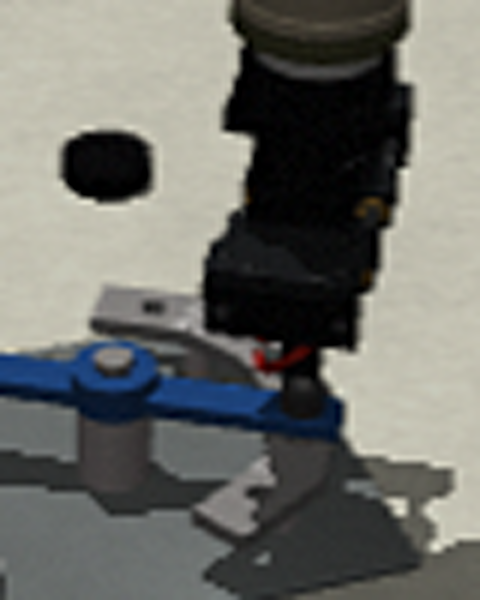

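The collar sits on the arm at crop (303,400) and no force is left on the tool. Once the fingers have closed I'll withdraw straight up.

```bash
python3 -m pendant '[[0,0,0,0],[0,0,0,0],[0,0,0,0],[0,0,0,0]]'; python3 -m pendant '[[0,0,-0.006,0],[0,0,-0.01,0],[0,0,-0.015,0],[0,0,-0.02,0],[0,0,-0.025,0],[0,0,-0.025,0],[0,0,-0.025,0],[0,0,-0.02,0]]';  python3 -m pendant '[[-0.03,0,0,0],[-0.035,0,0,0],[-0.035,0,0,0],[-0.03,0,0,0],[0,0,0,0],[0,0,0,0]]'
python3 - <<'E'
from h import *
S=cam("scene");T=cam("top")
a=cv2.resize(S[0][140:260,220:380],(800,600),interpolation=2)
cv2.imwrite("pics/s6.png",a[:,:,::-1])
for n in("scene","top"):
    o=r.outline_of("pull_ring",n); print(n,[(round(q["score"],2),np.round(q["bbox"],1)) for q in o[:2]])
p=np.array([.5968,-.1282])
e=np.array([np.cos(np.radians(133.8)),np.sin(np.radians(133.8))])*.1+p
for z in(.122,.133): print(z,proj(*S[1:],[*e,z]),proj(*T[1:],[*e,z]))
E
```

```text
time: 7.8
ee_pos: [0.5283, -0.0551, 0.11]
eef_rot: [0.92, -0.392, -0.0, 0.0]
ft_force: [0.7, -0.6, 0.5]
width: 0.0011
grip_force: 0.0
time: 8.47
ee_pos: [0.5287, -0.055, 0.2593]
eef_rot: [0.92, -0.392, 0.001, -0.0]
ft_force: [0.6, 0.4, -0.1]
width: 0.0005
grip_force: 0.0
time: 8.97
ee_pos: [0.4379, 0.0398, 0.2575]
eef_rot: [0.92, -0.391, 0.001, 0.0]
ft_force: [0.7, -0.1, 0.4]
width: 0.0005
grip_force: 0.0
scene [(0.64, array([331.2, 193.6,  18.9,  17.1])), (0.33, array([294. , 218.7, 111.7,  70.3]))]
top [(0.43, array([301.7, 209.8,   0.6,   2. ]))]
0.122 [330.6357051  193.33699121] [310.01818729 218.96208075]
0.133 [330.76123557 190.37274733] [310.0183137  218.80714094]
```

View pics/s6.png

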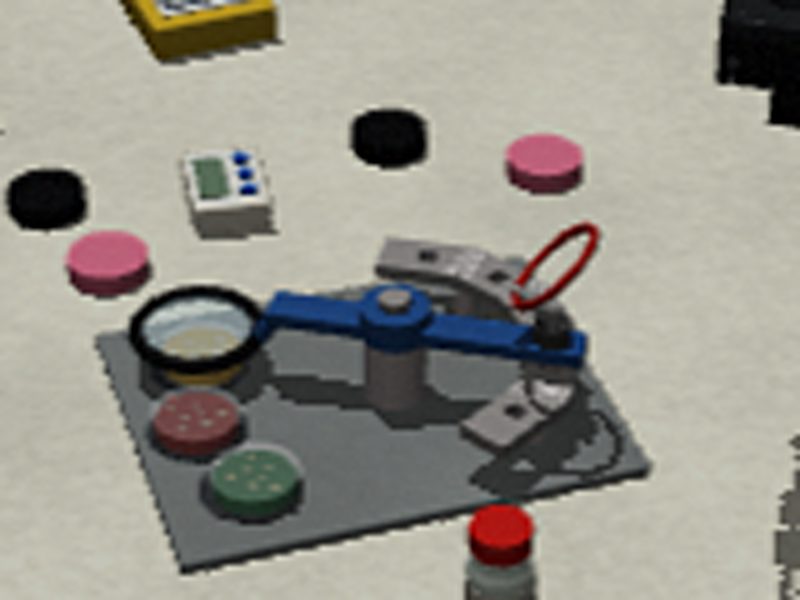

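The lens is over the yellow dish at crop (197,335). The ring is at pixel (331.2,193.6), against a predicted (330.6,193.3) for a pin that is home and (330.8,190.4) for one resting on the plate, so the pin is home. Dishes, timer and jar look unmoved and the gripper is clear.

```bash
python3 -c "
from bench import r
print(r.close_job())"
```

```text
the job is handed in; nothing more can be done
None
```

The job is handed in with no verdict shown: in the last camera picture the lens was over the yellow dish, the arm one hole over, the pin home and the gripper clear; I lifted the ring by spreading the closed fingertips inside it, not with a tilted hook, because the pendant can't tilt the tool.

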